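Return the hand terminal to its labelled slot and lock the keeper

TASK

Put the hand terminal back in its own slot of the tray, the one whose label shows a terminal, lying flat on the slot floor with its keys up. Then take the T-handled key from its stand, push it fully into the lock between the two slots and turn it clockwise until the keeper bar lies square across both slots, and leave the key standing in the lock. The power adapter and the pliers are still in use: leave them where they lie.

Things in the scene. Friction and masses are not known exactly. Their poses are not given: they have to be found in the camera images.
- terminal: black hand terminal with a keypad, a flat block 120 x 64 x 24 mm (22 mm to the flat top), 0.1 to 0.2 kg, loose, keys up on the 3 mm grey mat to the right of the tray, in front of a tall cup sealer: swing in over the front of the desk. Origin: centre of underside; x along the length, z up through the keys. Grip it across its 64 mm width. Either way round in the slot is right
- terminal_slot: fixed grey module 150 x 92 mm, left or right of the lock, centre 92 mm from its axis; label leaning back at the far edge (45 mm high) shows a long block with screen and key grid. Origin: centre of underside; x along the slot. Pocket 126 x 70 mm between four corner guides 5 mm thick, tops 22 mm above the desk; an 82 mm gap for fingers in the middle of each long side
- terminal_slot_floor (a point): centre of the terminal slot's floor, 6 mm above the desk; where the terminal's origin belongs. Axes as terminal_slot
- adapter_slot: the same kind of module on the other side of the lock, with a smaller pocket 107 x 54 mm; its label shows a short block with two prongs. It stays empty
- lock_base: fixed grey plate 150 x 90 x 6 mm between the two slots that carries the lock. Origin: centre of its underside, on the lock's vertical axis; x away from the robot, turned by up to 0.2 rad like the slots
- keeper (a joint): angle of the keeper: steel hub 46 x 26 mm with a bar 170 mm long, 16 wide, 34 to 42 mm above the desk. At 0 the bar points along the slots (0.07 rad off), slots free; grows clockwise seen from above, to the stop at 1.5, where the bar lies square across the inner edges of both slots. Starts at 0 to 0.15; stays where left (friction 0.04 N m)
- keyhole (a point): middle of the mouth of the key slot on top of the keeper's hub, 52 mm above the desk, on the lock axis. Turns with the keeper; x lies along the bar and along the key slot, which is 33 x 10.5 mm, 38 mm deep. With the key fully in, the key's origin is 26 mm below this point
- key: loose T-handled steel key 80 mm tall, 0.08 kg, upright in its stand. Origin: blade tip, underneath; z up; x along blade width and T bar. Blade 30 x 8 mm, rounded edges and tip; 26 mm up, a flange 40 x 18 x 4 mm rests on stand or hub; stem 14 x 8 mm; black T bar 80 x 14 x 14 mm, middle 73 mm above origin: grip across its 14 mm, astride the stem. Fits either way round, 0.12 rad play
- key_stand: fixed grey block 60 x 50 x 30 mm to the left of the tray with a slot through it like the lock's, in which the key stands with its origin 4 mm above the desk. Origin: centre of its underside; x along the slot
- adapter: black power adapter 101 x 48 x 32 mm with two prongs, loose, near the front edge of the desk. Leave it alone. Origin: underside, about its middle
- pliers_1: blue-handled pliers 60 x 169 x 18 mm lying flat near the front edge of the desk. Leave them alone. Origin: underside, about the middle

How it is judged:
By the outcome, as a careful person would: the job done as asked, in the order asked, and still so for the second after the job is handed in, with the robot touching nothing.
It also fails if it takes over 64 s, if anything falls off the work surface, if the arm or the gripper's body presses on something with over 40 N, if the wrist force passes 120 N, or if a joint passes its speed limit or range.

ROBOT

A 7-joint arm with a two-finger parallel gripper is mounted at the origin on a cart in front of the work surface, level with it; the furniture and walls round the work are solid. World frame = base frame: x ahead of the robot, y to its left, z up, the work surface at z = 0. Lengths are in m, angles in rad, forces in N, time in s.
With the tool pointing down it reaches from about 0.35 to 0.9 m from the base axis. Payload 7.2 kg.
Tool frame: the origin (TCP) lies on the centre line of the jaws, within the pads' length; the fingertips stand 19 mm ahead of it and the grasp point (between the pads) is the TCP; z points along the fingers, y is the line along which they close (so a half turn about z gives the same grasp; the last joint's range is limited). The gripper opens to 88 mm and grips with 3 to 60 N. Pads are 20 mm wide; open, the fingers measure 115 mm over their backs; the gripper's body (75 mm by 178 mm) begins 61 mm behind the grasp point.
Start: joints at [-1.324, 0.411, -0.013, 1.596, 0.006, 1.134, -0.082], TCP at [0.194, 0.594, 0.242] pointing down, gripper open.
Joint ranges: [-2.95, 2.95], [-0.29, 1.99], [-1.47, 1.44], [0.14, 2.54], [-1.03, 4.17], [0.13, 1.85], [-2.86, 2.86]. Speed limits (rad/s): [2.39, 2.39, 3.01, 3.01, 3.14, 3.14, 3.14].

INTERFACE

Orientations are given as a unit quaternion [x, y, z, w].
In Python, from bench import observe, capture, get_calibration, job_done gives the robot as it stands.
- The arm moves only by the shell command python3 -m creep 'ROWS' [FORCE]. ROWS is JSON, a list of rows, each an object with "gripper": the closure in counts, from 0 (fully open) to 255 (shut); "delta_pos": the shift along the tool's x, y, z in cm, a list of three; "dr": the turn, a rotation vector about the tool's x, y, z in degrees, a list of three. In form: [{"gripper": gripper, "delta_pos": [dx, dy, dz], "dr": [ax, ay, az]}, ...]. A call has 1 to 20 rows; each row is the pose to reach, as a shift and turn from the pose commanded when the call began, along the tool's axes at that moment; what a row does not reach only later rows make up. A row lasts 1/8 s, in which the tool goes at most 62.5 mm and 10.7 degrees, less where a joint would pass 70% of its speed; a pose out of reach is approached as far as the arm can. A call with a gripper value outside its range is refused whole. The fingers move at their own pace and stop on an object; FORCE is the grip in N (left out, the last holds). Time passes only in rows, so rows that repeat a pose let the fingers close. It gives the time, the measured TCP pose, the force, the opening and the grip force at its end, in the units of the state.
- observe(): the state, without advancing time (a new reading comes with each control period).
- capture(name): name is "side" or "top" or "wrist"; returns the picture (384x512x3 uint8, red, green, blue); there is no depth.
- get_calibration(name): a dict with "K" (3x3 intrinsics, pixels), "eye" and "rotation" of the camera in the world. Camera axes: x right, y up, looking along -z (the intrinsics and any distortion apply to the point x, -y, -z); pixel columns grow to the right and rows downward; lengths in m; the calibration is good to about 2 mm. The wrist camera is an equidistant fisheye: a pixel r from the principal point sees the ray r / f radians off the axis. A picture is of the moment at which its call begins: read the wrist's pose just before it. get_calibration takes no time and is no camera call; for the wrist camera it gives the pose at the moment of the call.
- job_done(): hands the job in; it is judged then, once.
The state is a dict: "time": time; "joint_positions": joint angles; "joint_vel": joint speeds; "joint_torque": joint torques, N m; "tcp_pos": TCP position; "orientation": TCP orientation; "force": force on the tool from outside, world axes, zero at the start; "torque": the same for the moment, N m; "gripper_width": finger opening in m; "gripper_force": force on a finger pad.
Only numpy, scipy, OpenCV 4.12 (cv2) and the standard library are available. Lean on these libraries where they do the work, as an engineer would, in place of code of your own. Each camera call takes 0.05 s, during which the arm holds its last target. There are 200 camera calls.

## Working session

There is one attempt and no reset: what is moved stays moved. The work goes in short steps, Python scripts to look and compute and a shell command to move; the robot and the scene stay as the last step left them, time stands still between calls to the robot, and variables do not carry over. Pictures are saved under pics/ and viewed, at most 10 in all, crops included, and the job is handed in when it is done.

```bash
mkdir -p pics; ls; cat > h.py <<'E'
import numpy as np,cv2
from bench import *
from scipy.spatial.transform import Rotation as R
def snap(n,f):
    c=get_calibration(n);im=capture(n);cv2.imwrite('pics/'+f,im[:,:,::-1]);np.save('pics/'+f+'.npy',c,allow_pickle=True);return im,c
def cal(f): return np.load('pics/'+f+'.npy',allow_pickle=True).item()
def ray(c,u,v,fish=False):
    K=np.array(c['K']);a=(u-K[0,2])/K[0,0];b=(v-K[1,2])/K[1,1]
    if fish:
        r=np.hypot(a,b);s=np.sin(r)/r if r>1e-9 else 1;d=np.array([a*s,b*s,np.cos(r)])
    else:
        d=np.array([a,b,1.])
        if 'distortion' in c or 'dist' in c: 
            D=np.array(c.get('distortion',c.get('dist')),float);p=cv2.undistortPoints(np.array([[[u,v]]],float),K,D)[0,0];d=np.array([p[0],p[1],1])
    return np.array(c['rotation'])@(d*[1,-1,-1])
def at(c,u,v,z,fish=False):
    d=ray(c,u,v,fish);e=np.array(c['eye']);return e+d*(z-e[2])/d[2]
E
python3 - <<'E'
from h import *
for n in('top','side','wrist'):
    im,c=snap(n,n+'0.png');print(n,c)
print(observe())
a=cv2.imread('pics/top0.png');cv2.imwrite('pics/top0b.png',cv2.resize(a,(800,600),interpolation=cv2.INTER_CUBIC))
E
```

```text
pics
top {'K': array([[464.22180921,   0.        , 252.2082215 ],
       [  0.        , 464.22180921, 180.6262178 ],
       [  0.        ,   0.        ,   1.        ]]), 'eye': array([0.34240049, 0.02989404, 1.13878738]), 'rotation': array([ 0.04766808, -0.04581988, -0.7050929 ,  0.7060257 ])}
side {'K': array([[357.87614014,   0.        , 252.79377151],
       [  0.        , 357.87614014, 189.20855231],
       [  0.        ,   0.        ,   1.        ]]), 'eye': array([0.40977998, 0.8216275 , 0.4426617 ]), 'rotation': array([-0.02562957,  0.53484534,  0.84282518, -0.05412311])}
wrist {'K': array([[297.31863964,   0.        , 253.99421944],
       [  0.        , 297.31863964, 193.11096489],
       [  0.        ,   0.        ,   1.        ]]), 'eye': array([0.11437467, 0.6191372 , 0.3836284 ]), 'rotation': array([-0.12237657, -0.08773676,  0.5811234 ,  0.79976361])}
{'time': 0.15, 'joint_positions': array([-1.32419846,  0.41172289, -0.01272538,  1.59683003,  0.00560077,
        1.13433785, -0.08218657]), 'joint_vel': array([-0.00190575, -0.00213675, -0.0010736 , -0.00315978,  0.00086429,
       -0.00165487,  0.00016918]), 'joint_torque': array([ 2.16709981e-03, -5.88331175e+01,  6.42871410e-01, -2.91295999e+01,
       -5.36845392e-02,  1.56278280e-02,  8.60271939e-05]), 'tcp_pos': array([0.19342379, 0.59392605, 0.2410069 ]), 'orientation': array([ 1.56725327e-01,  9.87642027e-01, -6.28657467e-04, -5.72416491e-05]), 'force': array([-0.78251752,  0.35269168, -0.64128565]), 'torque': array([ 0.0103284 , -0.00787937, -0.02702939]), 'gripper_force': 0.0, 'gripper_width': 0.08780062562986997}
```

View pics/top0b.png

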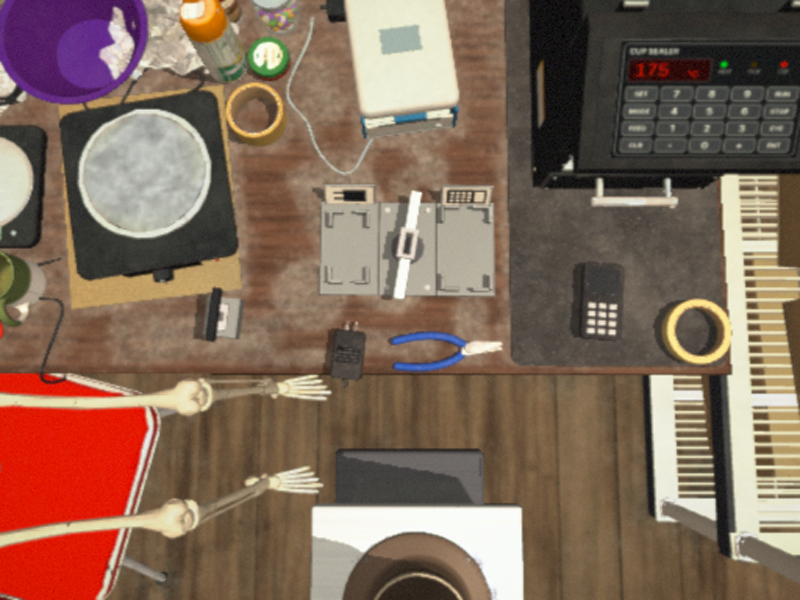

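View pics/side0.png

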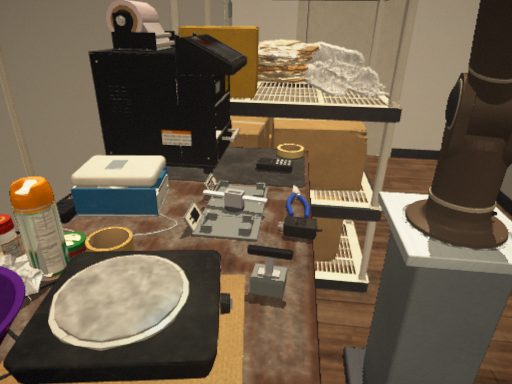

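The top view (800x600 scale) shows the tray at (320–495, 200–295). The right label (467,195) shows a keypad, so the right slot is the terminal's. The lock is at about (407,245), the key in its stand at (222,315), the terminal at (600,300), the adapter at (347,355) and the pliers at (445,350). The side view agrees. I'll enlarge the area for measuring.

```bash
sed -i "s/np.array(c\['rotation'\])@/R.from_quat(c['rotation']).as_matrix()@/" h.py
python3 - <<'E'
from h import *
a=cv2.imread('pics/top0.png')
b=cv2.resize(a[115:245,195:325],None,fx=4.6,fy=4.6,interpolation=cv2.INTER_CUBIC)
l=cv2.resize(a[175:225,120:165],None,fx=4.4,fy=4.4,interpolation=cv2.INTER_CUBIC)
t=cv2.resize(a[160:222,362:407],None,fx=4.4,fy=4.4,interpolation=cv2.INTER_CUBIC)
im=np.zeros((598,800,3),np.uint8);im[:,:598]=b;im[0:l.shape[0],600:600+l.shape[1]]=l;im[300:300+t.shape[0],600:600+t.shape[1]]=t
cv2.imwrite('pics/c1.png',im);c=cal('top0.png')
for n,u,v,z in[('term',600,302,.025),('lock',407,245,.05),('slot',465,250,.006),('stand',226,317,.03),('key',213,315,.077),('pl',500,345,.01),('cup',640,205,.05)]:print(n,at(c,u*.64,v*.64,z))
E
```

```text
term [ 0.46023103 -0.28473409  0.025     ]
lock [0.54458448 0.01323419 0.05      ]
slot [ 0.54480177 -0.07932743  0.006     ]
stand [0.43588262 0.2905286  0.03      ]
key [0.43484035 0.29868135 0.077     ]
pl [ 0.39456643 -0.13152405  0.01      ]
cup [ 0.60730576 -0.34439445  0.05      ]
```

View pics/c1.png

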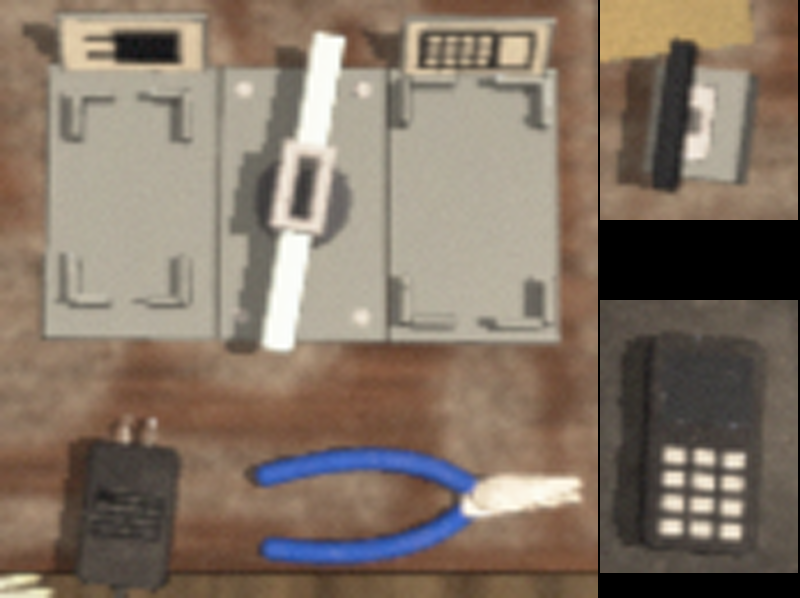

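The crop shows the terminal corners at (652,338), (763,340), (752,550) and (645,545). The tray's front edge runs from (45,336) to (560,342), the hub mouth is at (302,187), and the bar ends are at (328,35) and (278,348). The key's T bar runs from (684,42) to (662,188).

```bash
python3 - <<'E'
from h import *
c=cal('top0.png')
B=lambda u,v,z:at(c,195+(u+.5)/4.6-.5,115+(v+.5)/4.6-.5,z)
L=lambda u,v,z:at(c,120+(u-600+.5)/4.4-.5,175+(v+.5)/4.4-.5,z)
T=lambda u,v,z:at(c,362+(u-600+.5)/4.4-.5,160+(v-300+.5)/4.4-.5,z)
def yaw(a,b): d=b-a;return np.arctan2(d[1],d[0])
bl,br=B(45,336,.006),B(560,342,.006);m0,m1=B(388,340,.006),B(390,70,.006);q0,q1=B(217,338,.006),B(220,70,.006)
print('tray',bl,br,np.linalg.norm(br-bl),'yaw front',yaw(br,bl)-np.pi/2,'div',yaw(m0,m1),yaw(q0,q1))
print('lock c from plate',(m0+m1+q0+q1)/4)
print('hub',B(302,187,.052));b0,b1=B(278,348,.042),B(328,35,.042);print('bar',(b0+b1)/2,np.linalg.norm(b1-b0),yaw(b0,b1))
g=[B(400,80,.022),B(548,80,.022),B(545,322,.022),B(400,322,.022)];print('slot guides',sum(g)/4)
t=[T(652,338,.025),T(763,340,.025),T(752,550,.025),T(645,545,.025)]
print('term',sum(t)/4,np.linalg.norm(t[0]-t[3]),np.linalg.norm(t[1]-t[0]),yaw(t[3],t[0]),yaw(t[2],t[1]))
k0,k1=L(662,188,.084),L(684,42,.084);print('key',(k0+k1)/2,np.linalg.norm(k1-k0),yaw(k0,k1))
s=observe();M=R.from_quat(s['orientation']).as_matrix();print(M)
E
```

```text
tray [0.47560354 0.15045391 0.006     ] [ 0.4727075  -0.12451871  0.006     ] 0.2749878699270089 yaw front -0.010531697378135085 div -0.01346847561602778 -0.0066683764877779874
lock c from plate [0.54767643 0.01216619 0.006     ]
hub [0.54793175 0.01378286 0.052     ]
bar [0.54824995 0.01298634 0.042     ] 0.1680176243124369 -0.1567727782118617
slot guides [ 0.54663965 -0.07756723  0.022     ]
term [ 0.46331122 -0.28731978  0.025     ] 0.1143330499686138 0.06115234092855083 -0.06621598040379319 -0.0915351154929726
key [0.43635344 0.29721899 0.084     ] 0.07642077471477064 -0.11531756720674151
[[-9.50874337e-01  3.09576967e-01 -3.10121611e-04]
 [ 3.09577111e-01  9.50873553e-01 -1.22383464e-03]
 [-8.39845773e-05 -1.25971950e-03 -9.99999203e-01]]
```

```bash
cat >> h.py <<'E'
def go(x,y,z,yaw=None):
    """tool cm shift and dz degrees to world TCP xyz and tool-y yaw (down)"""
    s=observe();q=R.from_quat(s['orientation']);M=q.as_matrix()
    d=M.T@(np.array([x,y,z])-s['tcp_pos'])*100
    out=None
    if yaw is not None:
        ty=np.array([np.cos(yaw),np.sin(yaw),0]);tz=np.array([0,0,-1.]);T=np.c_[np.cross(ty,tz),ty,tz]
        out=np.degrees((q.inv()*R.from_matrix(T)).as_rotvec()).round(2)
    print(s['tcp_pos'].round(4),'->',d.round(2),out,'rows',np.linalg.norm(d)/6.25)
E
python3 - <<'E'
from h import *
go(.42,.30,.25,1.456);go(.42,0,.25,1.456);go(.455,-.287,.2,1.493)
E
```

```text
[0.1934 0.5939 0.241 ] -> [-30.64 -20.94  -0.87] [ -0.07  -0.   -11.46] rows 5.939646943949535
[0.1934 0.5939 0.241 ] -> [-39.93 -49.46  -0.83] [ -0.07  -0.   -11.46] rows 10.171845796137859
[0.1934 0.5939 0.241 ] -> [-52.14 -75.66   4.2 ] [ -0.07  -0.   -13.58] rows 14.717690128742667
```

```bash
python3 -m creep '[{"gripper":0,"delta_pos":[-15.3,-10.5,-0.9],"dr":[0,0,-5.5]},{"gripper":0,"delta_pos":[-15.3,-10.5,-0.9],"dr":[0,0,-5.5]},{"gripper":0,"delta_pos":[-30.6,-21,-0.9],"dr":[0,0,-11.5]},{"gripper":0,"delta_pos":[-30.6,-21,-0.9],"dr":[0,0,-11.5]},{"gripper":0,"delta_pos":[-30.6,-21,-0.9],"dr":[0,0,-11.5]},{"gripper":0,"delta_pos":[-30.6,-21,-0.9],"dr":[0,0,-11.5]},{"gripper":0,"delta_pos":[-30.6,-21,-0.9],"dr":[0,0,-11.5]},{"gripper":0,"delta_pos":[-30.6,-21,-0.9],"dr":[0,0,-11.5]}]' 20
python3 - <<'E'
from h import *
snap('wrist','w1.png')
go(.42,0,.25,1.48);go(.455,-.287,.2,1.493)
E
```

```text
time: 1.15
tcp_pos: [0.419, 0.3004, 0.2505]
orientation: [0.057, 0.998, 0.0, -0.0]
force: [-0.8, 0.2, -0.8]
gripper_width: 0.0876
gripper_force: 0.0
[0.4186 0.301  0.2505] -> [ -3.52 -29.9    0.04] [ 0.02 -0.04 -1.24] rows 4.816827153189238
[0.4186 0.301  0.2505] -> [-10.22 -58.03   5.02] [ 0.02 -0.04 -1.98] rows 9.461356357453562
```

```bash
python3 -m creep '[{"gripper":0,"delta_pos":[-3.5,-29.9,0],"dr":[0,0,-1.2]},{"gripper":0,"delta_pos":[-3.5,-29.9,0],"dr":[0,0,-1.2]},{"gripper":0,"delta_pos":[-3.5,-29.9,0],"dr":[0,0,-1.2]},{"gripper":0,"delta_pos":[-3.5,-29.9,0],"dr":[0,0,-1.2]},{"gripper":0,"delta_pos":[-10.2,-58,5],"dr":[0,0,-2]},{"gripper":0,"delta_pos":[-10.2,-58,5],"dr":[0,0,-2]},{"gripper":0,"delta_pos":[-10.2,-58,5],"dr":[0,0,-2]},{"gripper":0,"delta_pos":[-10.2,-58,5],"dr":[0,0,-2]},{"gripper":0,"delta_pos":[-10.2,-58,5],"dr":[0,0,-2]},{"gripper":0,"delta_pos":[-10.2,-58,5],"dr":[0,0,-2]},{"gripper":0,"delta_pos":[-10.2,-58,5],"dr":[0,0,-2]},{"gripper":0,"delta_pos":[-10.2,-58,5],"dr":[0,0,-2]},{"gripper":0,"delta_pos":[-10.2,-58,5],"dr":[0,0,-2]}]'
python3 - <<'E'
from h import *
im,_=snap('wrist','w2.png')
a=cv2.imread('pics/w1.png');b=cv2.imread('pics/w2.png')
cv2.imwrite('pics/w12.png',cv2.resize(np.hstack([a[:,60:460],b[:,60:460]]),(800,384)))
E
```

```text
time: 2.82
tcp_pos: [0.4555, -0.286, 0.2008]
orientation: [0.038, 0.999, 0.0, 0.0]
force: [-0.2, 0.5, 0.7]
gripper_width: 0.0877
gripper_force: 0.0
```

View pics/w12.png

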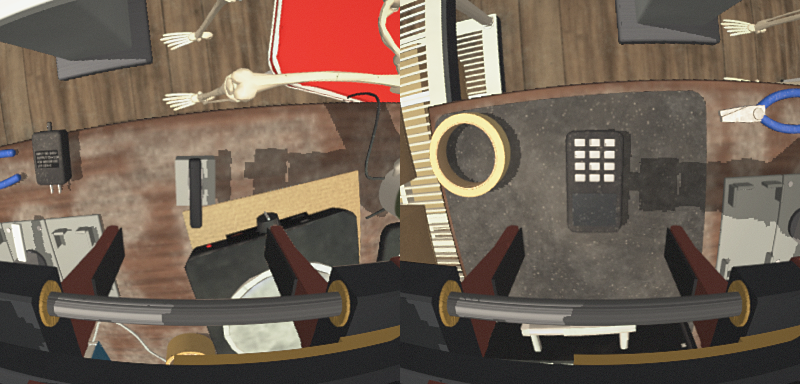

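The left half (over the key) shows the T bar from (195,157) to (196,227). The right half shows the terminal with corners at about (567,130), (628,130), (627,231) and (569,231), and the tape roll is clear of it.

```bash
python3 - <<'E'
from h import *
b=cv2.imread('pics/w12.png')
c1=cal('w1.png');c2=cal('w2.png')
A=lambda u,v,z:at(c1,u+60,v,z,True)
B=lambda u,v,z:at(c2,u-400+60,v,z,True)
t=[B(567,130,.025),B(628,130,.025),B(627,231,.025),B(570,231,.025)];m=sum(t)/4
e=(t[2]+t[3]-t[0]-t[1])/2;print('term',m,np.linalg.norm(e),np.linalg.norm(t[0]-t[1]),np.arctan2(e[1],e[0]))
k0,k1=A(195,157,.08),A(195.5,227,.08);print('key',(k0+k1)/2,np.linalg.norm(k1-k0),np.arctan2(*(k1-k0)[1::-1]))
s=observe();print(s['tcp_pos'])
go(.463,-.287,.021,1.493);go(m[0],m[1],.021,1.493)
E
```

```text
term [ 0.45999441 -0.2821461   0.025     ] 0.11761220815773632 0.06534059427392185 -0.06244924862819897
key [0.43362855 0.29956506 0.08      ] 0.08119467676571537 -0.10562528058045012
[ 0.45543469 -0.28626969  0.20084691]
[ 0.4554 -0.2863  0.2008] -> [-0.75 -0.03 17.99] [0.04 0.03 0.08] rows 2.8801190633651044
[ 0.4554 -0.2863  0.2008] -> [-0.41  0.43 17.99] [0.04 0.03 0.08] rows 2.879231307230287
```

```bash
python3 -m creep '[{"gripper":0,"delta_pos":[-0.6,0.2,5],"dr":[0,0,-0.4]},{"gripper":0,"delta_pos":[-0.6,0.2,10],"dr":[0,0,-0.4]},{"gripper":0,"delta_pos":[-0.6,0.2,14],"dr":[0,0,-0.4]},{"gripper":0,"delta_pos":[-0.6,0.2,16],"dr":[0,0,-0.4]},{"gripper":0,"delta_pos":[-0.6,0.2,17.6],"dr":[0,0,-0.4]},{"gripper":0,"delta_pos":[-0.6,0.2,17.6],"dr":[0,0,-0.4]},{"gripper":80,"delta_pos":[-0.6,0.2,17.6],"dr":[0,0,-0.4]},{"gripper":120,"delta_pos":[-0.6,0.2,17.6],"dr":[0,0,-0.4]},{"gripper":120,"delta_pos":[-0.6,0.2,17.6],"dr":[0,0,-0.4]},{"gripper":120,"delta_pos":[-0.6,0.2,17.6],"dr":[0,0,-0.4]}]' 20
```

```text
time: 4.12
tcp_pos: [0.4613, -0.2865, 0.0253]
orientation: [0.036, 0.999, -0.0, 0.001]
force: [-1.1, 0.7, 6.1]
gripper_width: 0.0639
gripper_force: 20.0
```

```bash
python3 - <<'E'
from h import *
go(.455,-.28,.14,1.5);go(.546,-.079,.14,1.561);go(.546,-.079,.10,1.561)
E
```

```text
[ 0.4613 -0.2865  0.0253] -> [  0.67   0.61 -11.47] [ 0.    0.06 -0.08] rows 1.8406731581380371
[ 0.4613 -0.2865  0.0253] -> [ -6.96  21.31 -11.46] [-0.    0.06 -3.58] rows 4.028481163353369
[ 0.4613 -0.2865  0.0253] -> [-6.95 21.31 -7.46] [-0.    0.06 -3.58] rows 3.7801572821209586
```

```bash
python3 -m creep '[{"gripper":120,"delta_pos":[0,0,-2],"dr":[0,0,0]},{"gripper":120,"delta_pos":[0.7,0.6,-6],"dr":[0,0,0]},{"gripper":120,"delta_pos":[0.7,0.6,-11.5],"dr":[0,0,0]},{"gripper":120,"delta_pos":[-1,5,-11.5],"dr":[0,0,-1]},{"gripper":120,"delta_pos":[-3,10.5,-11.5],"dr":[0,0,-2]},{"gripper":120,"delta_pos":[-5,16,-11.5],"dr":[0,0,-3]},{"gripper":120,"delta_pos":[-7,20,-11.5],"dr":[0,0,-3.6]},{"gripper":120,"delta_pos":[-7,21.3,-11.5],"dr":[0,0,-3.6]},{"gripper":120,"delta_pos":[-7,21.3,-9],"dr":[0,0,-3.6]},{"gripper":120,"delta_pos":[-7,21.3,-7.5],"dr":[0,0,-3.6]},{"gripper":120,"delta_pos":[-7,21.3,-7.5],"dr":[0,0,-3.6]},{"gripper":120,"delta_pos":[-7,21.3,-7.5],"dr":[0,0,-3.6]},{"gripper":120,"delta_pos":[-7,21.3,-7.5],"dr":[0,0,-3.6]}]'
python3 - <<'E'
from h import *
print(observe()['tcp_pos'])
snap('wrist','w3.png');snap('top','t3.png')
a=cv2.imread('pics/w3.png')[130:380,100:400];b=cv2.imread('pics/t3.png')[115:245,225:325]
a=cv2.resize(a,None,fx=1.6,fy=1.6,interpolation=cv2.INTER_CUBIC);b=cv2.resize(b,None,fx=3,fy=3,interpolation=cv2.INTER_CUBIC)
im=np.zeros((400,800,3),np.uint8);im[:,:480]=a;im[:390,490:790]=b;cv2.imwrite('pics/wt3.png',im)
E
```

```text
time: 5.75
tcp_pos: [0.5465, -0.0795, 0.1003]
orientation: [0.005, 1.0, 0.0, 0.001]
force: [1.0, 0.7, -0.6]
gripper_width: 0.0638
gripper_force: 20.0
[ 0.5464993  -0.07949067  0.10033437]
```

View pics/wt3.png

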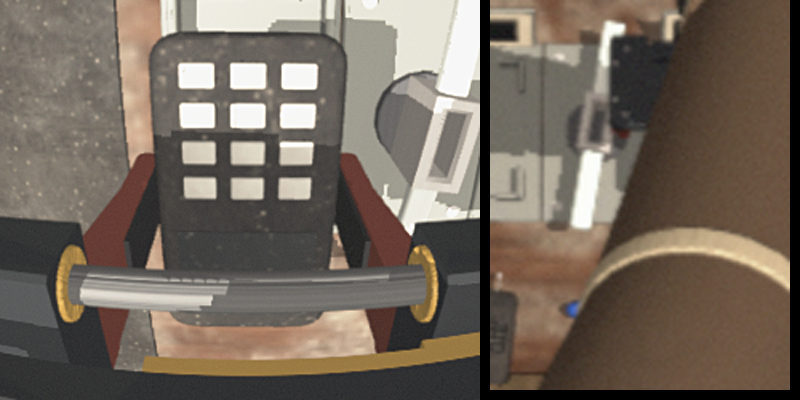

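The left half shows the held terminal level in the jaws, with its near end at row 33 and far end at row 325 (crop, x1.6), columns 150–345. The right half (top view) is mostly blocked by the arm.

```bash
python3 - <<'E'
from h import *
c=cal('w3.png');A=lambda u,v,z:at(c,u/1.6+100,v/1.6+130,z,True)
n=A(248,33,.099);f=A(248,325,.099);print('near',n,'far',f,'L',np.linalg.norm(n-f),(n+f)/2)
l,r=A(153,80,.1),A(347,80,.1);print(l,r,(l+r)/2)
h=A(448,150,.052);print('hub',h,'TCP',observe()['tcp_pos'])
# other views: hub & key stand biases
a=cv2.imread('pics/w3.png')[0:290,120:400];cv2.imwrite('pics/w3n.png',cv2.resize(a,None,fx=2.05,fy=2.05,interpolation=cv2.INTER_CUBIC))
E
```

```text
near [ 0.48649921 -0.07879864  0.099     ] far [ 0.60399119 -0.07975516  0.099     ] L 0.11749587888166503 [ 0.5452452 -0.0792769  0.099    ]
[ 0.50074783 -0.10883466  0.1       ] [ 0.50130941 -0.04768979  0.1       ] [ 0.50102862 -0.07826223  0.1       ]
hub [0.54775192 0.01395144 0.052     ] TCP [ 0.54644103 -0.07921155  0.10022544]
```

View pics/w3n.png

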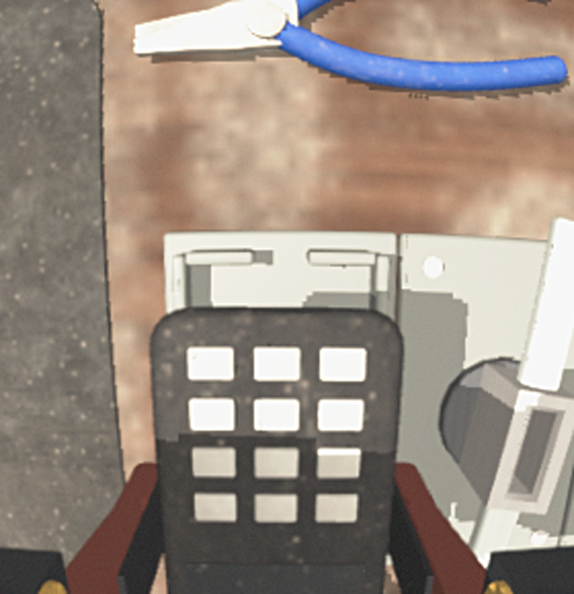

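The near guides of the slot show in front of the terminal. Their outer edges are at about columns 172 and 392, with the front outer edge at row 249, and the module's front corners are at (165,234) and (400,236).

```bash
python3 - <<'E'
from h import *
c=cal('w3.png');A=lambda u,v,z:at(c,u/2.05+120,v/2.05,z,True)
for p in[(165,234,.006),(400,236,.006),(172,252,.022),(392,255,.022),(280,249,.022)]:print(p,A(*p).round(4))
a,b=A(165,234,.006),A(400,236,.006);m=(a+b)/2;print('w',np.linalg.norm(a-b),'slot centre',m+[.075,-.075*.01,0])
a,b=A(172,252,.022),A(392,255,.022);print(np.linalg.norm(a-b),(a+b)/2, (a+b)[0]/2+.068)
n=A(277,308,.099);print(n)
E
```

```text
(165, 234, 0.006) [ 0.471  -0.1218  0.006 ]
(400, 236, 0.006) [ 0.4725 -0.0303  0.006 ]
(172, 252, 0.022) [ 0.4772 -0.1165  0.022 ]
(392, 255, 0.022) [ 0.4789 -0.0365  0.022 ]
(280, 249, 0.022) [ 0.477  -0.0773  0.022 ]
w 0.09148378495649735 slot centre [ 0.54677247 -0.07682345  0.006     ]
0.08008322371041625 [ 0.47808131 -0.07651708  0.022     ] 0.5460813077020346
[ 0.48631041 -0.07873736  0.099     ]
```

```bash
python3 -m creep '[{"gripper":120,"delta_pos":[-0.13,0.18,0],"dr":[0,0,0.2]},{"gripper":120,"delta_pos":[-0.13,0.18,3],"dr":[0,0,0.2]},{"gripper":120,"delta_pos":[-0.13,0.18,5],"dr":[0,0,0.2]},{"gripper":120,"delta_pos":[-0.13,0.18,5.6],"dr":[0,0,0.2]},{"gripper":120,"delta_pos":[-0.13,0.18,6.1],"dr":[0,0,0.2]},{"gripper":120,"delta_pos":[-0.13,0.18,6.5],"dr":[0,0,0.2]},{"gripper":120,"delta_pos":[-0.13,0.18,6.5],"dr":[0,0,0.2]}]' 15
```

```text
time: 6.72
tcp_pos: [0.5476, -0.0773, 0.0349]
orientation: [0.006, 1.0, 0.0, 0.0]
force: [0.0, -0.2, -0.8]
gripper_width: 0.0641
gripper_force: 15.0
```

```bash
python3 -m creep '[{"gripper":120,"delta_pos":[0,0,0.3],"dr":[0,0,0]},{"gripper":120,"delta_pos":[0,0,0.55],"dr":[0,0,0]},{"gripper":120,"delta_pos":[0,0,0.65],"dr":[0,0,0]},{"gripper":120,"delta_pos":[0,0,0.65],"dr":[0,0,0]}]'
```

```text
time: 7.22
tcp_pos: [0.5473, -0.0772, 0.0283]
orientation: [0.006, 1.0, 0.0, -0.0]
force: [-1.8, -0.1, 4.2]
gripper_width: 0.0635
gripper_force: 15.0
```

```bash
python3 -m creep '[{"gripper":60,"delta_pos":[0,0,0],"dr":[0,0,0]},{"gripper":30,"delta_pos":[0,0,0],"dr":[0,0,0]},{"gripper":20,"delta_pos":[0,0,0],"dr":[0,0,0]},{"gripper":10,"delta_pos":[0,0,0],"dr":[0,0,0]},{"gripper":10,"delta_pos":[0,0,-4],"dr":[0,0,0]},{"gripper":10,"delta_pos":[0,0,-10],"dr":[0,0,0]},{"gripper":10,"delta_pos":[0,0,-15],"dr":[0,0,0]},{"gripper":10,"delta_pos":[4,0,-19],"dr":[0,0,0]},{"gripper":10,"delta_pos":[8,0,-19],"dr":[0,0,0]},{"gripper":10,"delta_pos":[8,0,-19],"dr":[0,0,0]}]'
python3 - <<'E'
from h import *
snap('wrist','w4.png');go(.435,.298,.2,1.461)
a=cv2.imread('pics/w4.png')[80:340,130:450];cv2.imwrite('pics/w4b.png',cv2.resize(a,None,fx=2.3,fy=2.3,interpolation=cv2.INTER_CUBIC))
E
```

```text
time: 8.48
tcp_pos: [0.4653, -0.0762, 0.2187]
orientation: [0.007, 1.0, 0.001, 0.0]
force: [1.3, -0.1, -0.7]
gripper_width: 0.0844
gripper_force: 0.0
[ 0.467  -0.076   0.2187] -> [ 3.68 37.35  1.91] [0.08 0.07 5.56] rows 6.0134252479705435
```

View pics/w4b.png

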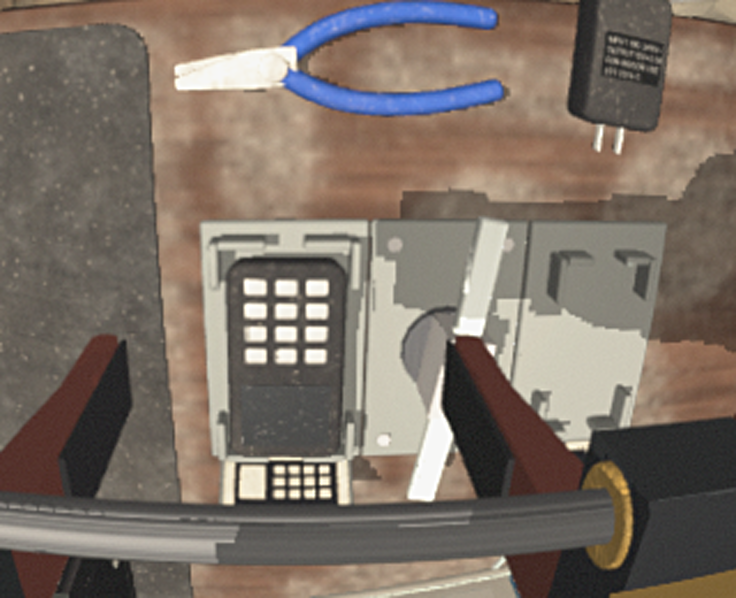

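The terminal sits in the slot between all four guides (crop columns 228–345, rows 258–455), keys up. Next is the key.

```bash
python3 -m creep '[{"gripper":10,"delta_pos":[3.7,37.4,1.9],"dr":[0,0,5.6]},{"gripper":10,"delta_pos":[3.7,37.4,1.9],"dr":[0,0,5.6]},{"gripper":10,"delta_pos":[3.7,37.4,1.9],"dr":[0,0,5.6]},{"gripper":10,"delta_pos":[3.7,37.4,1.9],"dr":[0,0,5.6]},{"gripper":10,"delta_pos":[3.7,37.4,1.9],"dr":[0,0,5.6]},{"gripper":10,"delta_pos":[3.7,37.4,1.9],"dr":[0,0,5.6]},{"gripper":10,"delta_pos":[3.7,37.4,1.9],"dr":[0,0,5.6]},{"gripper":10,"delta_pos":[3.7,37.4,6],"dr":[0,0,5.6]},{"gripper":60,"delta_pos":[3.7,37.4,8],"dr":[0,0,5.6]},{"gripper":60,"delta_pos":[3.7,37.4,8],"dr":[0,0,5.6]},{"gripper":60,"delta_pos":[3.7,37.4,8],"dr":[0,0,5.6]}]' 
python3 - <<'E'
from h import *
snap('wrist','w5.png');go(.435,.2985,.077,1.461)
a=cv2.imread('pics/w5.png')[80:340,130:400];cv2.imwrite('pics/w5b.png',cv2.resize(a,None,fx=2.2,fy=2.2,interpolation=cv2.INTER_CUBIC))
E
```

```text
time: 9.9
tcp_pos: [0.4361, 0.2981, 0.1387]
orientation: [0.056, 0.998, 0.0, 0.0]
force: [0.0, 0.4, -0.2]
gripper_width: 0.0672
gripper_force: 0.0
[0.4362 0.2983 0.139 ] -> [0.12 0.   6.2 ] [ 0.05  0.06 -0.08] rows 0.9922554001502837
```

View pics/w5b.png

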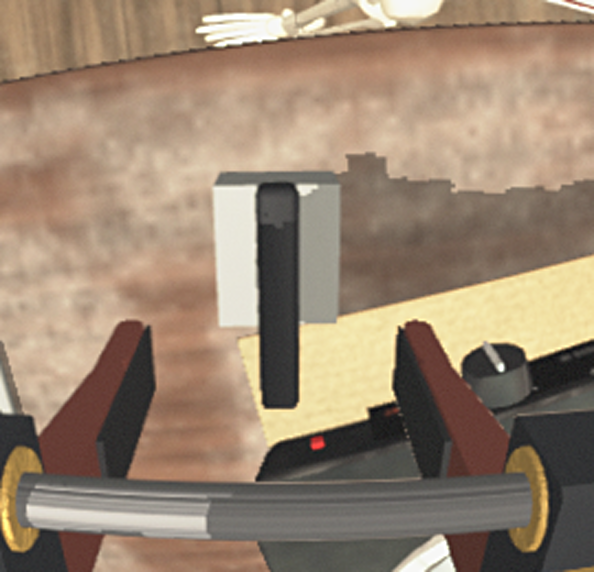

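The T bar (columns 258–300, rows 187–405 at its top face) lies parallel to and about midway between the fingers.

```bash
python3 - <<'E'
from h import *
c=cal('w5.png');A=lambda u,v,z:at(c,u/2.2+130,v/2.2+80,z,True)
n,f=A(278,187,.084),A(281,406,.084);m=(n+f)/2;e=f-n;print(m,np.linalg.norm(e),np.arctan2(e[1],e[0]))
go(m[0],m[1]-.0005,.078,1.461)
E
```

```text
[0.43356636 0.30010109 0.084     ] 0.07742861975477139 -0.09469241527919882
[0.4362 0.2983 0.139 ] -> [0.28 0.1  6.1 ] [ 0.05  0.06 -0.08] rows 0.9771802127358485
```

```bash
python3 -m creep '[{"gripper":60,"delta_pos":[0.2,0.1,3],"dr":[0,0,-0.3]},{"gripper":60,"delta_pos":[0.2,0.1,5.5],"dr":[0,0,-0.3]},{"gripper":60,"delta_pos":[0.2,0.1,6.1],"dr":[0,0,-0.3]},{"gripper":60,"delta_pos":[0.2,0.1,6.1],"dr":[0,0,-0.3]},{"gripper":180,"delta_pos":[0.2,0.1,6.1],"dr":[0,0,-0.3]},{"gripper":230,"delta_pos":[0.2,0.1,6.1],"dr":[0,0,-0.3]},{"gripper":230,"delta_pos":[0.2,0.1,6.1],"dr":[0,0,-0.3]},{"gripper":230,"delta_pos":[0.2,0.1,6.1],"dr":[0,0,-0.3]},{"gripper":230,"delta_pos":[0.2,0.1,6.1],"dr":[0,0,-0.3]}]' 30
```

```text
time: 11.08
tcp_pos: [0.4333, 0.2994, 0.0772]
orientation: [0.053, 0.999, 0.0, -0.0]
force: [-0.2, 0.3, -0.4]
gripper_width: 0.0208
gripper_force: 0.0
```

```bash
python3 -m creep '[{"gripper":230,"delta_pos":[0,0,0],"dr":[0,0,0]},{"gripper":230,"delta_pos":[0,0,0],"dr":[0,0,0]},{"gripper":230,"delta_pos":[0,0,0],"dr":[0,0,0]}]' 40
```

```text
time: 11.45
tcp_pos: [0.4334, 0.2994, 0.0771]
orientation: [0.053, 0.999, -0.0, -0.0]
force: [-0.0, 0.4, 0.1]
gripper_width: 0.014
gripper_force: 40.0
```

```bash
python3 - <<'E'
from h import *
go(.4334,.2994,.19);go(.545,.0135,.19,1.414);go(.545,.0135,.16,1.414)
E
```

```text
[0.4334 0.2994 0.0771] -> [ -0.     0.   -11.29] None rows 1.806363488005821
[0.4334 0.2994 0.0771] -> [-14.11 -27.26 -11.29] [-0.   -0.    2.94] rows 5.232383497884871
[0.4334 0.2994 0.0771] -> [-14.11 -27.26  -8.29] [-0.   -0.    2.94] rows 5.086661798922643
```

```bash
python3 -m creep '[{"gripper":230,"delta_pos":[0,0,-2],"dr":[0,0,0]},{"gripper":230,"delta_pos":[0,0,-5],"dr":[0,0,0]},{"gripper":230,"delta_pos":[0,0,-9],"dr":[0,0,0]},{"gripper":230,"delta_pos":[-1,-2,-11.3],"dr":[0,0,0]},{"gripper":230,"delta_pos":[-4,-7.5,-11.3],"dr":[0,0,1]},{"gripper":230,"delta_pos":[-6.5,-12.5,-11.3],"dr":[0,0,2]},{"gripper":230,"delta_pos":[-9,-17.5,-11.3],"dr":[0,0,3]},{"gripper":230,"delta_pos":[-11.5,-22.5,-11.3],"dr":[0,0,3]},{"gripper":230,"delta_pos":[-13.5,-26,-11.3],"dr":[0,0,3]},{"gripper":230,"delta_pos":[-14.1,-27.3,-10],"dr":[0,0,3]},{"gripper":230,"delta_pos":[-14.1,-27.3,-8.3],"dr":[0,0,3]},{"gripper":230,"delta_pos":[-14.1,-27.3,-8.3],"dr":[0,0,3]},{"gripper":230,"delta_pos":[-14.1,-27.3,-8.3],"dr":[0,0,3]}]'
python3 - <<'E'
from h import *
snap('wrist','w6.png');snap('side','s6.png');print(observe()['tcp_pos'])
a=cv2.imread('pics/w6.png')[130:340,150:350];b=cv2.imread('pics/s6.png')[150:250,180:280]
cv2.imwrite('pics/ws6.png',np.hstack([cv2.resize(a,(400,420),interpolation=cv2.INTER_CUBIC),cv2.resize(b,(400,400),interpolation=cv2.INTER_CUBIC)[:420] if 0 else cv2.copyMakeBorder(cv2.resize(b,(400,400),interpolation=cv2.INTER_CUBIC),0,20,0,0,0)]))
E
```

```text
time: 13.08
tcp_pos: [0.5447, 0.0143, 0.1601]
orientation: [0.078, 0.997, 0.0, -0.0]
force: [0.3, -0.4, -0.2]
gripper_width: 0.014
gripper_force: 40.0
[0.54504262 0.01403192 0.16058358]
```

View pics/ws6.png

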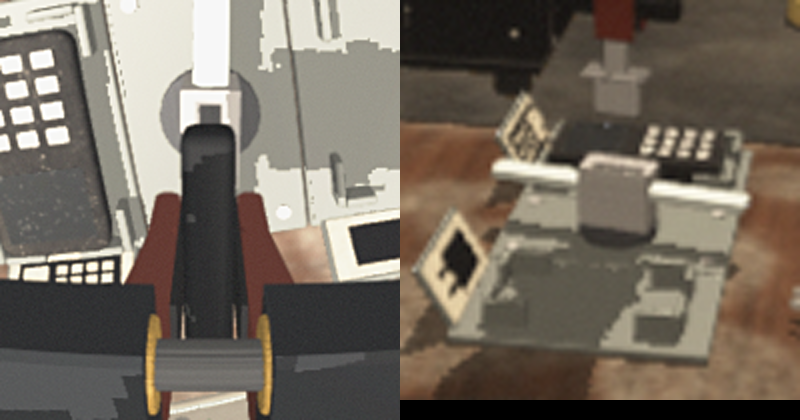

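Left (wrist): the keyhole shows at columns 199–222 just beyond the T bar's near end (columns 183–236, row 125), with the hub's near edge at row 92 and the bar centreline at column 211. Right (side): the key hangs vertically above the hub, blade bottom centred at (617,112), hub front-top edge running from (579,160) to (656,168).

```bash
python3 - <<'E'
from h import *
c=cal('w6.png');A=lambda u,v,z:at(c,u/2+150,v/2+130,z,True)
print('bar far',A(211.5,5,.042),'bar near hub',A(211,80,.042))
b0,b1=A(211.5,5,.042),A(211,80,.042);e=b1-b0;print('baryaw',np.arctan2(e[1],e[0]))
n=A(210,92,.052);yw=-.157;d=np.array([np.cos(yw),np.sin(yw),0]);print('hub near',n,'ctr',n+.023*d)
t=A(210,127,.166);print('Tnear',t,'keyctr',t+.04*d,observe()['tcp_pos'])
s=cal('s6.png');e=np.array(s['eye'])
def ypl(u,v,y):
    r=ray(s,(u-400)/4+180,v/4+150);return e+r*(y-e[1])/r[1]
print('blade',ypl(597,112,.018),ypl(638,112,.018));print('hub',ypl(579,160,.0265),ypl(656,168,.0265))
E
```

```text
bar far [0.48810785 0.02411987 0.042     ] bar near hub [0.52148995 0.01869658 0.042     ]
baryaw -0.16105395664031646
hub near [0.52445271 0.01774925 0.052     ] ctr [0.54716982 0.01415307 0.052     ]
Tnear [0.50493925 0.02045072 0.166     ] keyctr [0.54444728 0.01419648 0.166     ] [0.54504262 0.01403192 0.16058358]
blade [0.5594597  0.018      0.08785483] [0.53372098 0.018      0.0895559 ]
hub [0.56974021 0.0265     0.05812709] [0.52112838 0.0265     0.05606239]
```

```bash
python3 -m creep '[{"gripper":230,"delta_pos":[-0.17,0.03,1.5],"dr":[0,0,0]},{"gripper":230,"delta_pos":[-0.17,0.03,2.8],"dr":[0,0,0]},{"gripper":230,"delta_pos":[-0.17,0.03,3.3],"dr":[0,0,0]},{"gripper":230,"delta_pos":[-0.17,0.03,3.6],"dr":[0,0,0]},{"gripper":230,"delta_pos":[-0.17,0.03,3.8],"dr":[0,0,0]},{"gripper":230,"delta_pos":[-0.17,0.03,3.8],"dr":[0,0,0]}]'; python3 -c "
from h import *
s=observe();print(s['tcp_pos'],s['force'],s['torque'])"
```

```text
time: 13.92
tcp_pos: [0.5465, 0.0131, 0.1222]
orientation: [0.079, 0.997, 0.0, -0.0]
force: [-0.5, 0.7, -2.2]
gripper_width: 0.0135
gripper_force: 40.0
[0.54653875 0.01310006 0.12216051] [-0.48382015  0.67161868 -2.24480245] [ 0.0159262   0.14691924 -0.03411236]
```

```bash
python3 -m creep '[{"gripper":230,"delta_pos":[0,0,0.3],"dr":[0,0,0]},{"gripper":230,"delta_pos":[0,0,0.6],"dr":[0,0,0]},{"gripper":230,"delta_pos":[0,0,0.9],"dr":[0,0,0]},{"gripper":230,"delta_pos":[0,0,1.0],"dr":[0,0,0]}]'; python3 -c "
from h import *
s=observe();print(s['tcp_pos'],s['force'],s['torque'])"
```

```text
time: 14.42
tcp_pos: [0.5464, 0.0132, 0.1118]
orientation: [0.079, 0.997, -0.0, -0.0]
force: [-1.7, 0.2, -0.2]
gripper_width: 0.0136
gripper_force: 40.0
[0.54637929 0.01316642 0.11184253] [-1.72609135  0.16238948 -0.2409639 ] [0.10068051 0.53442764 0.02292694]
```

```bash
python3 -m creep '[{"gripper":230,"delta_pos":[0,0,0.4],"dr":[0,0,0]},{"gripper":230,"delta_pos":[0,0,0.8],"dr":[0,0,0]},{"gripper":230,"delta_pos":[0,0,1.1],"dr":[0,0,0]},{"gripper":230,"delta_pos":[0,0,1.25],"dr":[0,0,0]},{"gripper":230,"delta_pos":[0,0,1.3],"dr":[0,0,0]},{"gripper":230,"delta_pos":[0,0,1.3],"dr":[0,0,0]}]'; python3 -c "
from h import *
s=observe();print(s['tcp_pos'],s['force'],s['torque'],s['joint_positions'])"
```

```text
time: 15.18
tcp_pos: [0.5464, 0.0131, 0.0992]
orientation: [0.079, 0.997, 0.0, -0.0]
force: [-3.2, -0.2, 1.8]
gripper_width: 0.0135
gripper_force: 40.0
[0.54644041 0.01314266 0.09917673] [-3.23354429 -0.23047326  1.82603135] [ 0.16744154  0.96878418 -0.03066621] [-0.42675854  0.47019633  0.40986784  1.94934177 -0.26153338  0.77365803
  1.54503725]
```

```bash
python3 -m creep '[{"gripper":230,"delta_pos":[0.05,0,0],"dr":[0,0,0]},{"gripper":230,"delta_pos":[0.05,0,0],"dr":[0,0,6]},{"gripper":230,"delta_pos":[0.05,0,0],"dr":[0,0,12]},{"gripper":230,"delta_pos":[0.05,0,0],"dr":[0,0,18]},{"gripper":230,"delta_pos":[0.05,0,0],"dr":[0,0,24]},{"gripper":230,"delta_pos":[0.05,0,0],"dr":[0,0,30]},{"gripper":230,"delta_pos":[0.05,0,0],"dr":[0,0,30]}]'; python3 -c "
from h import *
s=observe();print(s['tcp_pos'],s['force'],s['torque'],s['joint_positions'][6])"
```

```text
time: 16.05
tcp_pos: [0.5465, 0.0144, 0.0992]
orientation: [0.333, 0.943, 0.001, 0.0]
force: [-1.7, 3.8, 0.7]
gripper_width: 0.0137
gripper_force: 40.0
[0.54651541 0.01438457 0.09924695] [-1.71487297  3.77070623  0.6846769 ] [1.18105304 0.45645887 0.02304573] 1.1109211687572125
```

```bash
python3 -m creep '[{"gripper":230,"delta_pos":[0,0,0],"dr":[0,0,7]},{"gripper":230,"delta_pos":[0,0,0],"dr":[0,0,14]},{"gripper":230,"delta_pos":[0,0,0],"dr":[0,0,21]},{"gripper":230,"delta_pos":[0,0,0],"dr":[0,0,28]},{"gripper":230,"delta_pos":[0,0,0],"dr":[0,0,35]},{"gripper":230,"delta_pos":[0,0,0],"dr":[0,0,42]},{"gripper":230,"delta_pos":[0,0,0],"dr":[0,0,47]},{"gripper":230,"delta_pos":[0,0,0],"dr":[0,0,47]}]'; python3 -c "
from h import *
s=observe();print(s['tcp_pos'],s['force'],s['torque'],s['joint_positions'][6],R.from_quat(s['orientation']).as_matrix()[:2,0])"
```

```text
time: 17.05
tcp_pos: [0.547, 0.0149, 0.0993]
orientation: [0.681, 0.732, 0.001, 0.0]
force: [-0.3, 6.3, -0.2]
gripper_width: 0.0137
gripper_force: 40.0
[0.54704736 0.01486572 0.09932924] [-0.26098495  6.34317469 -0.22958765] [1.49163522 0.19530098 0.04342804] 0.4443446239512018 [-0.07218087  0.99739066]
```

```bash
python3 -m creep '[{"gripper":230,"delta_pos":[0.06,0,0],"dr":[0,0,2]},{"gripper":230,"delta_pos":[0.06,0,0],"dr":[0,0,4]},{"gripper":230,"delta_pos":[0.06,0,0],"dr":[0,0,6]},{"gripper":230,"delta_pos":[0.06,0,0],"dr":[0,0,6]}]'; python3 -c "
from h import *
s=observe();print(s['tcp_pos'],s['force'],s['torque'],R.from_quat(s['orientation']).as_matrix()[:2,0])"
python3 -m creep '[{"gripper":230,"delta_pos":[0,0,0],"dr":[0,0,1.5]},{"gripper":230,"delta_pos":[0,0,0],"dr":[0,0,3]},{"gripper":230,"delta_pos":[0,0,0],"dr":[0,0,3]}]'; python3 -c "
from h import *
s=observe();print(s['tcp_pos'],s['force'],s['torque'],R.from_quat(s['orientation']).as_matrix()[:2,0])"
```

```text
time: 17.55
tcp_pos: [0.5471, 0.0149, 0.0994]
orientation: [0.719, 0.695, 0.001, 0.0]
force: [0.0, 5.8, -0.9]
gripper_width: 0.0142
gripper_force: 40.0
[0.54705621 0.01488572 0.09935641] [ 0.01632685  5.82276038 -0.88588239] [ 1.46568381 -0.22026835 -0.02003996] [0.03393872 0.99942331]
time: 17.92
tcp_pos: [0.5471, 0.0149, 0.0994]
orientation: [0.737, 0.676, 0.001, 0.0]
force: [1.5, 6.2, -1.7]
gripper_width: 0.0139
gripper_force: 40.0
[0.54710492 0.01489231 0.09936045] [ 1.48431901  6.18131343 -1.7128656 ] [ 1.50546216 -0.27950357  0.0506968 ] [0.08600984 0.99629356]
```

```bash
python3 -m creep '[{"gripper":230,"delta_pos":[0,0,0],"dr":[0,0,1.5]},{"gripper":230,"delta_pos":[0,0,0],"dr":[0,0,3]},{"gripper":230,"delta_pos":[0,0,0],"dr":[0,0,3]},{"gripper":230,"delta_pos":[0,0,0],"dr":[0,0,3]}]'; python3 -c "
from h import *
s=observe();print(s['tcp_pos'],s['force'],s['torque'],s['joint_torque'][6],R.from_quat(s['orientation']).as_matrix()[:2,0])"
```

```text
time: 18.42
tcp_pos: [0.5472, 0.0149, 0.0994]
orientation: [0.754, 0.657, 0.001, 0.0]
force: [1.3, 5.7, -2.2]
gripper_width: 0.0138
gripper_force: 40.0
[0.54719335 0.0148699  0.09935818] [ 1.28990476  5.69474273 -2.18427721] [ 1.44256412 -0.36013655  0.18282892] -0.1638692943379283 [0.13739357 0.99051584]
```

```bash
python3 -m creep '[{"gripper":230,"delta_pos":[0,0,0],"dr":[0,0,1]},{"gripper":230,"delta_pos":[0,0,0.03],"dr":[0,0,1]},{"gripper":230,"delta_pos":[0,0,0.06],"dr":[0,0,1]},{"gripper":230,"delta_pos":[0,0,0.06],"dr":[0,0,1]}]'; python3 -c "
from h import *
s=observe();print(s['tcp_pos'],s['force'],s['torque'],s['joint_torque'][6])
snap('top','t7.png');snap('side','s7.png');snap('wrist','w7.png')
a=cv2.imread('pics/w7.png')[90:340,110:410];b=cv2.imread('pics/s7.png')[150:250,180:280]
cv2.imwrite('pics/ws7.png',np.hstack([cv2.resize(a,(480,400),interpolation=cv2.INTER_CUBIC),cv2.resize(b,(320,400),interpolation=cv2.INTER_CUBIC)]))"
```

```text
time: 18.92
tcp_pos: [0.5474, 0.0148, 0.0993]
orientation: [0.76, 0.65, 0.001, 0.0]
force: [0.3, 4.7, 4.0]
gripper_width: 0.0136
gripper_force: 40.1
[0.54735334 0.01482807 0.09932009] [0.29582057 4.70718383 3.95309857] [1.40158678 0.07706502 0.41046235] -0.4063230659812689
```

```bash
python3 -m creep '[{"gripper":230,"delta_pos":[0,0,0],"dr":[0,0,-2]},{"gripper":230,"delta_pos":[0,0,0],"dr":[0,0,-2]},{"gripper":150,"delta_pos":[0,0,0],"dr":[0,0,-2]},{"gripper":80,"delta_pos":[0,0,0],"dr":[0,0,-2]},{"gripper":80,"delta_pos":[0,0,0],"dr":[0,0,-2]},{"gripper":80,"delta_pos":[0,0,-3],"dr":[0,0,-2]},{"gripper":80,"delta_pos":[0,0,-8],"dr":[0,0,-2]},{"gripper":80,"delta_pos":[0,0,-14],"dr":[0,0,-2]},{"gripper":80,"delta_pos":[0,10,-18],"dr":[0,0,-2]},{"gripper":80,"delta_pos":[0,10,-18],"dr":[0,0,-2]},{"gripper":80,"delta_pos":[0,10,-18],"dr":[0,0,-2]}]' 10; python3 -c "
from h import *
s=observe();print(s['tcp_pos'],s['force'])
snap('top','t8.png');snap('side','s8.png');snap('wrist','w8.png')
a=cv2.imread('pics/w8.png');b=cv2.imread('pics/s8.png')[140:260,170:290];t=cv2.imread('pics/t8.png')[110:230,195:325]
im=np.zeros((600,800,3),np.uint8);im[:300,:400]=cv2.resize(a,(400,300));im[:400,400:]=cv2.resize(b,(400,400),interpolation=cv2.INTER_CUBIC);im[300:600,:325]=cv2.resize(t,(325,300),interpolation=cv2.INTER_CUBIC)
cv2.imwrite('pics/f8.png',im)"
```

```text
time: 20.45
tcp_pos: [0.647, -0.0029, 0.279]
orientation: [0.749, 0.662, 0.0, 0.001]
force: [0.3, 0.3, 0.1]
gripper_width: 0.06
gripper_force: 0.0
[ 0.64699781 -0.00290894  0.279     ] [0.30715956 0.33696052 0.06074846]
```

View pics/f8.png

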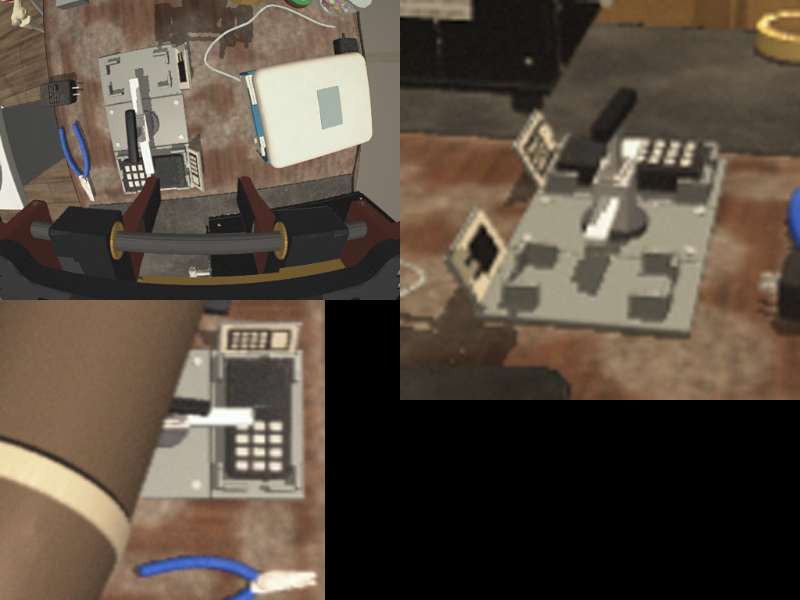

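The terminal lies keys up in its slot. The bar lies square across both slots (top crop: level at row 417), the key stands in the lock, and the adapter and pliers have not moved. The arm is clear of everything.

```bash
python3 -c "
from bench import *
print(job_done())"
```

```text
the job is handed in; nothing more can be done
None
```

I handed the job in at about 20.5 s on the robot's clock: the terminal is in its slot with its keys up, the keeper bar is turned to its stop square across both slots, and the key is fully in and standing in the lock. The adapter and pliers were left where they lie; no verdict came back.

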